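Lock the vibration isolator's plunger with its keeper plate

TASK

Lock the vibration isolator for transport. Take the red keeper plate by its black rib, use it to press the sprung brass plunger down into its housing with the plate's ears in the gaps between the dark hooks, and slide it under the hooks up to the end wall; then let the spring lift it behind the hooks' noses and let go, so that it stays there and traps the plunger. Be gentle: push on the isolator with no more than about 30 N, and leave the other things on the table as they are.

Things in the scene. Friction and masses are not known exactly. Their poses are not given: they have to be found in the camera images.
- isolator: Fixed isolator foot: round grey base, metal head 88 (x) x 72 (y) mm with a flat deck on top. Origin: on the table, on the plunger's axis, mid-head; z up, +x the slide direction to the end wall. The head is levelled on a thread: its deck is 40 to 52 mm above the table, NOT reported: feel for it. Brass plunger: 24 mm wide, 12 mm over the deck at rest. Side walls: inner faces y=+-29.
- start_point (a point): Table-level point of the isolator frame (x=-10, y=0 mm) over which the plate's centre is lowered. The ears then fall in the gaps between four dark hooks. The gaps are x=-37 to -19 and -1 to +17 mm; the hooks x=-19 to -1 and +17 to +35 mm, reaching in from the side walls to y=+-21 mm, their tops 14 mm over the deck.
- home_point (a point): Table-level point of the isolator frame (x=+10, y=0 mm): the plate's centre when home at the end wall (x=+38 to +44, 12 mm high over the deck). Hook undersides are 9 mm over the deck; the first 3 mm of each hook (-x end) is a nose hanging to 7 mm over it, so the plate's underside must be within 2 mm of the deck to pass, and rises to 4 mm behind the noses.
- keeper: Loose red plate, about 90 g, 5 mm thick, 56 (x) x 34 (y) mm, flat on the table at first; two pairs of ears, 12 mm long in x, centred at x=+-18, reach out to y=+-26.5 mm. Black rubber grip rib on top, 12 (x) x 34 (y) mm, its top 39 mm above the plate's underside. Origin: centre of the underside, z up. Its x axis goes along the isolator's; the same after a half turn.
- plunger (a joint): How far the brass plunger is pushed in, m: 0 at rest, 0.012 with its top level with the deck, stop at 0.013; about 0.008 when trapped by the locked plate. The spring pushes back with about 4 N at first touch, 11.5 N at 0.012, 9 N when locked.
- bottle: Bystander, to be left alone: small white bottle with a blue cap, 28 mm wide, 56 high, standing behind the work. Origin: centre of its underside.
- mouse: Bystander, to be left alone: black computer mouse, 106 x 54 x 38 mm. Origin: centre of its underside.
- rack: Bystander, to be left alone: blue tube rack, 59 x 106 x 62 mm. Origin: centre of its underside.
- timer: Bystander, to be left alone: white bench timer, 62 x 62 x 19 mm, lying near the front edge. Origin: centre of its underside.
- capsule: Bystander, to be left alone: white capsule with an orange end, 24 x 78 x 20 mm. Origin: centre of its underside.
- dish: Bystander, to be left alone: small clear culture dish, 38 mm wide, 13 high. Origin: centre of its underside.
Mind the look-alikes: they are no part of the job. Of the things shaped like the keeper, the red one is meant.

How it is judged:
On the way, in this order (a step that is already met when the one before it is completed fails the run):
1. the keeper plate, its ears in the gaps, has pressed the plunger into its housing (value of joint plunger between 0.0098 and 0.02 m and x of keeper in the frame of isolator between -0.016 and -0.004 m and y of keeper in the frame of isolator between -0.004 and 0.004 m and contact force between keeper and isolator above 2 N), for 0.1 s.
2. the plate has been slid under the hooks to the end wall with the plunger trapped under it (x of keeper in the frame of isolator between 0.0065 and 0.0135 m and value of joint plunger between 0.006 and 0.02 m), for 0.1 s.
At the end, for the whole second after the job is handed in: The keeper plate is released and at rest at the end wall (its centre 6.5 to 13.5 mm towards the wall from the plunger axis, within 4 mm sideways, level within 4 degrees and in line within 7 degrees), and the plunger is trapped 6.2 to 9.8 mm in (x of keeper in the frame of isolator between 0.0065 and 0.0135 m and y of keeper in the frame of isolator between -0.004 and 0.004 m and value of joint plunger between 0.0062 and 0.0098 m and angle between keeper's own z axis and vertical below 0.07 rad and angle between the x axis of keeper and the x axis of isolator, either way round below 0.12 rad and linear speed of keeper below 0.01 m/s and contact force between the fingers and keeper below 0.1 N); the robot touches nothing.
It fails at once if the keeper plate pressed on the isolator with more than 45 N (contact forces summed) (contact force between keeper and isolator above 45 N).
It fails at once if the gripper or arm pressed on the isolator itself with more than 45 N (contact forces summed) (contact force between the arm and isolator above 45 N).
It fails at once if the fingers pressed on the isolator itself with more than 45 N (contact forces summed) (contact force between the fingers and isolator above 45 N).
It fails at once if a bystander was shifted by more than 20 mm (distance of any of bottle, mouse, rack, timer, capsule, dish from where it was at the start of the episode above 0.02 m).
It also fails if it takes over 61 s, if anything falls off the work surface, if the arm or the gripper's body presses on something with over 40 N, if the wrist force passes 120 N, or if a joint passes its speed limit or range.

ROBOT

A 7-joint arm with a two-finger parallel gripper is mounted at the origin on a cart in front of the work surface, level with it; the furniture and walls round the work are solid. World frame = base frame: x ahead of the robot, y to its left, z up, the work surface at z = 0. Lengths are in m, angles in rad, forces in N, time in s.
With the tool pointing down it reaches from about 0.4 to 0.85 m from the base axis. Payload 4.5 kg.
Tool frame: the origin (TCP) lies at the very end of the fingers, on their centre line; the grasp point (between the pads) lies 19 mm behind it (grasp_offset is the distance from the TCP to the grasp point, in m); z points along the fingers, y is the line along which they close (so a half turn about z gives the same grasp; the last joint's range is limited). The gripper opens to 85 mm and grips with 20 to 120 N. Pads are 22 mm wide; open, the fingers measure 114 mm over their backs; the gripper's body (76 mm by 85 mm) begins 54 mm behind the grasp point. The pads swing forward as they close: fully open they stand 13 mm farther back than shut.
Start: joints at [-1.28, 0.689, -0.195, 1.565, 0.157, 0.902, -0.215], TCP at [0.159, 0.605, 0.231] pointing down, gripper open.
Joint ranges: [-3.01, 3.01], [-0.46, 2.08], [-1.47, 1.51], [0.13, 2.56], [-1, 4.14], [0.04, 2.09], [-2.66, 2.66]. Speed limits (rad/s): [2.57, 2.57, 3.14, 3.14, 3.14, 3.14, 3.14].

INTERFACE

Orientations are given as a unit quaternion [w, x, y, z].
In Python, from workcell import sense, snapshot, camera_info, sign_off, trace, grasp_offset gives the robot as it stands.
- The arm moves only by the tool jog_arm, never from a script. Its argument "rows" is a list of rows, each a list of 3 entries, a list of its own where there are three numbers: the shift along the tool's x, y, z each as a share of 80 cm, from -1 to 1, then the turn, a rotation vector about the tool's x, y, z each as a share of pi rad, from -1 to 1, then the closure, from 0 (fully open) to 1 (shut). A call has 1 to 12 rows; each row is the pose to reach, as a shift and turn from the pose commanded when the call began, along the tool's axes at that moment, turning the shorter way round; what a row does not reach only later rows make up. A row lasts 1/10 s, in which the tool goes at most 50 mm and 8.59 degrees, less where a joint would pass 70% of its speed; a pose out of reach is approached as far as the arm can. A call with a number of a shift or a turn outside -1 to 1 is refused whole. A call with a gripper value outside its range is refused whole. The fingers move at their own pace and stop on an object; the grip force is fixed at half the most. Time passes only in rows, so rows that repeat a pose let the fingers close. It gives the time, the measured TCP pose, the force, the opening and the grip force at its end, in the units of the state.
- sense(): the state, without advancing time (a new reading comes with each control period).
- snapshot(name): name is "side" or "top"; returns the picture (420x560x3 uint8, blue, green, red); there is no depth.
- camera_info(name): a dict with "intrinsics" (3x3 intrinsics, pixels), "position" and "orientation" of the camera in the world. Camera axes: x right, y down, z forward; pixel columns grow to the right and rows downward; lengths in m; the calibration is good to about 2 mm. A picture is of the moment at which its call begins. camera_info takes no time and is no camera call.
- sign_off(): hands the job in; it is judged then, once.
Trained networks look in the newest picture that a camera, given by its name, has taken for a name from the list of things; names that differ only in an ending like _2 or _b are one class to them, and where a whole thing is asked for, a point or a joint stands for the part that bears it (a point fixed in the world has none). Each returns a list of dicts, best first, with "confidence" (0 to 1); they miss things now and then, are a little off and sometimes report something else, mostly with a low value. They report only what shows in the picture. A call takes as long as a camera call. They do not tell look-alikes from the thing itself.
- trace(thing, camera): "pixels" (420x560 bool, what is visible of it) and "bbox" ([left, top, right, bottom] in pixels, round what is visible of it).
The state is a dict: "clock": time; "joint_positions": joint angles; "joint_vel": joint speeds; "effort": joint torques, N m; "tcp_pos": TCP position; "tcp_rot": TCP orientation; "ft_force": force on the tool from outside, world axes, zero at the start; "torque": the same for the moment, N m; "opening": opening from 0.0 (shut) to 1.0 (fully open); "grip_force": force on a finger pad.
Only numpy, scipy, OpenCV 4.12 (cv2) and the standard library are available. Lean on these libraries where they do the work, as an engineer would, in place of code of your own. Each camera call takes 0.05 s, during which the arm holds its last target. There are 200 camera calls.

## Working session

There is one attempt and no reset: what is moved stays moved. The work goes in short steps, Python scripts to look and compute and a tool call to move; the robot and the scene stay as the last step left them, time stands still between calls to the robot, and variables do not carry over. Pictures are saved under pics/ and viewed, at most 10 in all, crops included, and the job is handed in when it is done.

Besides the shell and the picture viewer there is one more tool, called after "Request:" by a JSON object that holds its "fn" and its "kwargs". jog_arm: Moves the arm, as the interface text tells. Shift numbers are shares of 80 cm and turn numbers shares of pi rad, none past 1 either way. Its arguments: {"type":"object","properties":{"rows":{"type":"array"}},"required":["rows"]}

```bash
mkdir -p pics; ls; python3 - <<'E'
from workcell import *
import cv2,numpy as np
for n in ["side","top"]:
    im=snapshot(n); cv2.imwrite(f"pics/{n}0.png",im)
    c=camera_info(n); print(n,np.round(c["intrinsics"],1).tolist(),np.round(c["position"],4),np.round(c["orientation"],4))
    for t in ["keeper","isolator","plunger"]:
        for r in trace(t,n): 
            ys,xs=np.nonzero(r["pixels"]); print(t,r["bbox"],round(r["confidence"],2),xs.mean().round(1),ys.mean().round(1),len(xs), im[r["pixels"]].mean(0).round())
s=sense(); print({k:np.round(v,3).tolist() for k,v in s.items()}, grasp_offset)
E
```

```text
pics
side [[382.9, 0.0, 282.6], [0.0, 382.9, 205.3], [0.0, 0.0, 1.0]] [0.061  0.4405 0.6487] [ 0.1745 -0.3964  0.8175 -0.3797]
keeper [330.7, 211.8, 354.7, 236.0] 0.88 342.4 222.5 327 [ 35.  39. 112.]
keeper [175.4, 178.5, 201.6, 200.0] 0.65 186.1 188.3 251 [114.  44.  84.]
keeper [386.7, 177.5, 396.4, 188.0] 0.38 392.9 183.8 58 [ 66. 129. 158.]
isolator [372.1, 171.3, 413.7, 211.6] 0.62 391.1 190.7 1273 [120. 124. 120.]
plunger [389.5, 181.1, 394.5, 187.3] 0.61 393.0 183.9 40 [ 66. 133. 165.]
top [[447.1, 0.0, 284.6], [0.0, 447.1, 208.5], [0.0, 0.0, 1.0]] [ 0.5323 -0.0119  1.1888] [ 0.0325 -0.6992  0.7137 -0.0274]
keeper [315.3, 246.3, 338.2, 271.4] 0.64 326.4 258.2 327 [ 47.  52. 143.]
keeper [223.5, 120.0, 246.3, 142.5] 0.52 234.5 129.9 294 [134.  74. 110.]
isolator [373.1, 244.5, 411.0, 280.1] 0.77 392.7 261.2 1133 [140. 147. 149.]
{'clock': 0.4, 'joint_positions': [-1.28, 0.689, -0.195, 1.565, 0.157, 0.902, -0.215], 'joint_vel': [-0.0, -0.002, 0.001, -0.002, 0.001, -0.0, -0.001], 'effort': [0.001, -53.9, -1.265, -15.862, 0.01, 0.004, -0.0], 'tcp_pos': [0.159, 0.604, 0.231], 'tcp_rot': [0.0, 0.128, 0.992, -0.0], 'ft_force': [0.212, 0.693, 0.401], 'torque': [0.025, 0.013, 0.014], 'grip_force': 0.0, 'opening': 1.001} 0.0187
```

```bash
python3 - <<'E'
import cv2,numpy as np
t=cv2.imread("pics/top0.png");s=cv2.imread("pics/side0.png")
a=cv2.resize(t[225:300,295:425],None,fx=6,fy=4*1.5,interpolation=cv2.INTER_CUBIC)
cv2.imwrite("pics/topc.png",a)
b=cv2.resize(s[160:245,310:430],None,fx=6,fy=6,interpolation=cv2.INTER_CUBIC)
cv2.imwrite("pics/sidec.png",b)
E
```

```text
(no output)
```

View pics/top0.png

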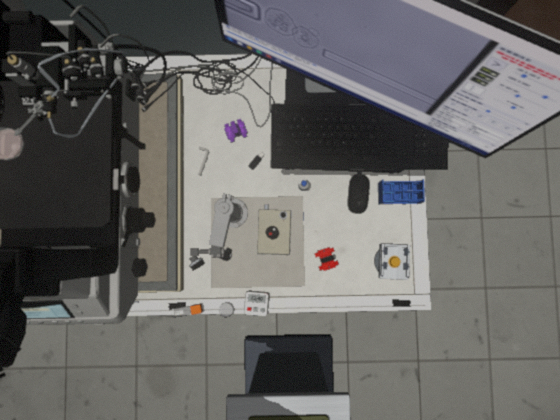

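View pics/topc.png

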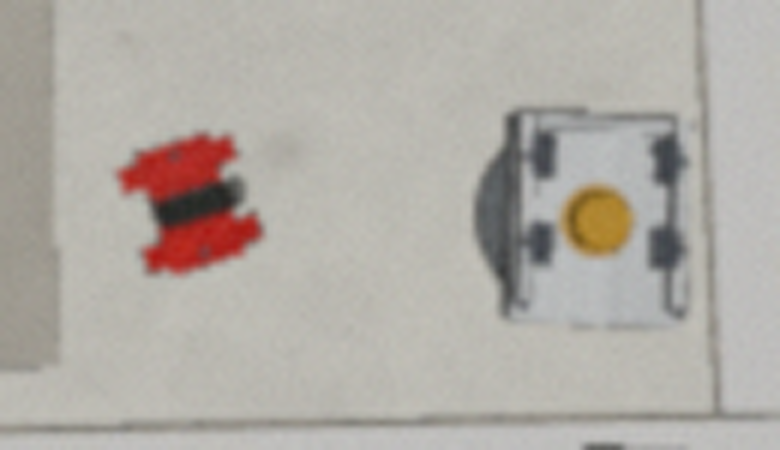

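View pics/sidec.png

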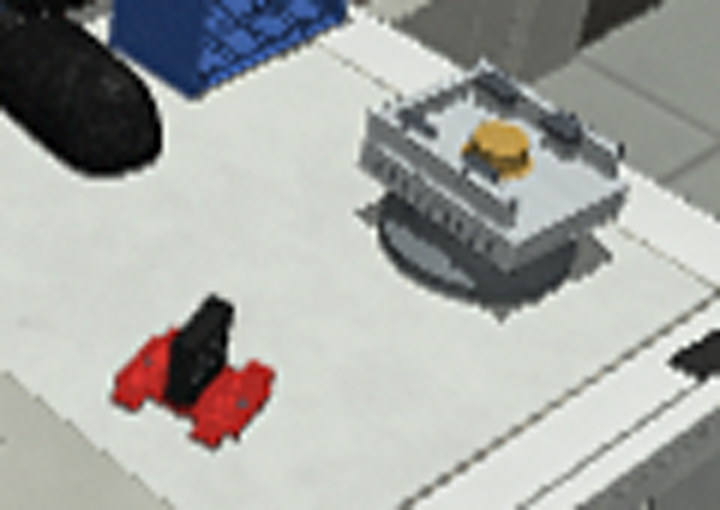

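The pictures show two keeper-shaped things in the top view: a red one at (326,258) and a purple one at (234,130). The red one fits, and the enlarged crop shows it as a red plate with ears and a black rib. The isolator is at (393,261), with its end wall towards the image top. Next I'll fit the poses.

```bash
cat > h.py <<'E'
import numpy as np,cv2
from scipy.spatial.transform import Rotation as R
from scipy.optimize import minimize
from workcell import *
def q2R(q): return R.from_quat([q[1],q[2],q[3],q[0]])
def cam(n):
    c=camera_info(n); return np.array(c["intrinsics"]),np.array(c["position"]),q2R(c["orientation"]).as_matrix()
def proj(P,n):
    K,p,M=cam(n); v=(np.atleast_2d(P)-p)@M; v=v@K.T; return v[:,:2]/v[:,2:]
def ray(u,n,z):
    K,p,M=cam(n); d=M@np.linalg.inv(K)@[u[0],u[1],1]; return p+d*(z-p[2])/d[2]
def place(P,x,y,a):
    P=np.array(P,float); c,s=np.cos(a),np.sin(a)
    return np.c_[x+c*P[:,0]-s*P[:,1],y+s*P[:,0]+c*P[:,1],P[:,2]]
S=8
def fill(polys,roi,n):
    """mean-coverage image of union of polys (world) in roi"""
    x0,y0,x1,y1=roi; m=np.zeros(((y1-y0)*S,(x1-x0)*S),np.uint8)
    for P in polys:
        u=(proj(P,n)-[x0,y0]+.5)*S-.5
        cv2.fillPoly(m,[np.round(u*16).astype(np.int32)],255,shift=4)
    return cv2.resize(m,(x1-x0,y1-y0),interpolation=cv2.INTER_AREA)/255.
def rect(x0,x1,y0,y1,z): return [[x0,y0,z],[x1,y0,z],[x1,y1,z],[x0,y1,z]]
def ncc(a,b): 
    a=a-a.mean();b=b-b.mean();return (a*b).sum()/np.sqrt((a*a).sum()*(b*b).sum())
E
cat > fit.py <<'E'
from h import *
mm=1e-3
def keeper(ims,x0,z=0):
    rois={"top":(305,237,349,281),"side":(320,200,366,246)}
    tgt={}
    for n in ims:
        a=rois[n]; I=cv2.GaussianBlur(ims[n],(0,0),.1)[a[1]:a[3],a[0]:a[2]].astype(float)
        tgt[n]=I[...,2]-I[...,:2].mean(2)   # redness
    def cost(p,names):
        c=0
        for n in names:
            pl=[place(np.array(r)*mm,*p) for r in (rect(-28,28,-17,17,z+5),rect(-24,-12,-26.5,26.5,z+5),rect(12,24,-26.5,26.5,z+5),rect(-28,28,-17,17,z))]
            m=fill(pl,rois[n],n)
            rib=[proj(place(np.array(rect(-6,6,-17,17,h))*mm,*p),n) for h in (z+5,z+39)]
            h=cv2.convexHull(np.vstack(rib).astype(np.float32))[:,0]
            x0,y0,x1,y1=rois[n]; k=np.zeros(((y1-y0)*S,(x1-x0)*S),np.uint8)
            cv2.fillPoly(k,[np.round(((h-[x0,y0]+.5)*S-.5)*16).astype(np.int32)],255,shift=4)
            m=m*(1-cv2.resize(k,(x1-x0,y1-y0),interpolation=cv2.INTER_AREA)/255.)
            c-=ncc(cv2.GaussianBlur(m,(0,0),.6),tgt[n])
        return c/len(names)
    for names in (["top"],["side"],["top","side"]):
        r=minimize(cost,x0,args=(names,),method="Nelder-Mead",options=dict(initial_simplex=np.array(x0)+np.array([[0,0,0],[.006,0,0],[0,.006,0],[0,0,.15]])))
        print("keeper",names,np.round(r.x[:2]*1000,1),np.degrees(r.x[2]).round(1),round(-r.fun,3))
def iso(ims,x0):
    rois={"top":(378,244,410,279),"side":(374,172,412,200)}
    def cost(p,names):
        x,y,a,d=p; c=0
        for n in names:
            q=rois[n]; I=ims[n][q[1]:q[3],q[0]:q[2]].astype(float); g=I.mean(2); yl=I[...,2]-I[...,0]
            dk=[place(np.array(rect(u,u+18,*v,d*1000+14))*mm,x,y,a) for u in (-19,17) for v in ((-36,-21),(21,36))]
            th=np.linspace(0,6.28,40); ci=np.c_[12*np.cos(th),12*np.sin(th)]
            cyl=np.vstack([proj(place(np.c_[ci,np.full(40,d*1000+h)]*mm,x,y,a),n) for h in (0,12)]).astype(np.float32)
            hu=cv2.convexHull(cyl)[:,0]; k=np.zeros(((q[3]-q[1])*S,(q[2]-q[0])*S),np.uint8)
            cv2.fillPoly(k,[np.round(((hu-[q[0],q[1]]+.5)*S-.5)*16).astype(np.int32)],255,shift=4)
            k=cv2.resize(k,(q[2]-q[0],q[3]-q[1]),interpolation=cv2.INTER_AREA)/255.
            b=lambda m:cv2.GaussianBlur(m,(0,0),.6)
            deck=fill([place(np.array(rect(-44,38,-29,29,d*1000))*mm,x,y,a)],q,n)
            dkm=fill([place(np.array(rect(u,u+18,*v,d*1000+14))*mm,x,y,a) for u in (-19,17) for v in ((-29,-21),(21,29))],q,n)
            c-=ncc(b(k),yl)+ .7*ncc(b(np.clip(deck-dkm,0,1))[k<.05],g[k<.05])
        return c/len(names)
    for names in (["top"],["top","side"]):
        sx=np.array(x0)+np.vstack([np.zeros(4),np.diag([.006,.006,.1,.006])])
        r=minimize(cost,x0,args=(names,),method="Nelder-Mead",options=dict(initial_simplex=sx,maxiter=400))
        print("iso",names,np.round(r.x[[0,1,3]]*1000,1),np.degrees(r.x[2]).round(1),round(-r.fun,3))
if __name__=="__main__":
    ims={n:cv2.imread(f"pics/{n}0.png") for n in("top","side")}
    for n in ims: print(n,"x,y axes px:",np.round(proj([[.5,0,0],[.6,0,0],[.5,.1,0]],n)).tolist())
    k=ray((326.4,258.2),"top",.005); i=ray((394.5,261.5),"top",.058); print(k,i)
    a=np.arctan2(*(ray((393,240),"top",.06)-ray((393,270),"top",.06))[[1,0]])
    print("a0",np.degrees(a))
    iso(ims,[i[0],i[1],a,.046])
    keeper(ims,[k[0],k[1],a+np.radians(12)])
    T=q2R(sense()["tcp_rot"]).as_matrix(); print("tool axes\n",T.round(3))
E
python3 fit.py
```

```text
top x,y axes px: [[284.0, 259.0], [283.0, 221.0], [246.0, 260.0]]
side x,y axes px: [[308.0, 244.0], [281.0, 221.0], [274.0, 265.0]]
[ 0.49935485 -0.11175028  0.005     ] [ 0.48920334 -0.27769675  0.058     ]
a0 -2.3265196030186477
iso ['top'] [ 489.8 -277.4   48.6] -2.9 1.492
iso ['top', 'side'] [ 489.8 -277.8   47.1] -3.1 1.34
keeper ['top'] [ 498.7 -111.1] 16.6 0.98
keeper ['side'] [ 498.9 -110.2] 16.1 0.95Traceback (most recent call last):
  File "fit.py", line 52, in <module>
    keeper(ims,[k[0],k[1],a+np.radians(12)])
    ~~~~~~^^^^^^^^^^^^^^^^^^^^^^^^^^^^^^^^^^
  File "fit.py", line 22, in keeper
    r=minimize(cost,x0,args=(names,),method="Nelder-Mead",options=dict(initial_simplex=np.array(x0)+np.array([[0,0,0],[.006,0,0],[0,.006,0],[0,0,.15]])))
    res = _minimize_neldermead(fun, x0, args, callback, bounds=bounds,
                               **options)
    fsim[k] = func(sim[k])
              ~~~~^^^^^^^^
    fx = function(np.copy(x), *(wrapper_args + args))
  File "fit.py", line 14, in cost
    rib=[proj(place(np.array(rect(-6,6,-17,17,h))*mm,*p),n) for h in (z+5,z+39)]
         ~~~~^^^^^^^^^^^^^^^^^^^^^^^^^^^^^^^^^^^^^^^^^^^^^^
  File "h.py", line 9, in proj
    K,p,M=cam(n); v=(np.atleast_2d(P)-p)@M; v=v@K.T; return v[:,:2]/v[:,2:]
          ~~~^^^
  File "h.py", line 7, in cam
    c=camera_info(n); return np.array(c["intrinsics"]),np.array(c["position"]),q2R(c["orientation"]).as_matrix()
ValueError: time passes only in moves, steps and waits
```

View pics/side0.png

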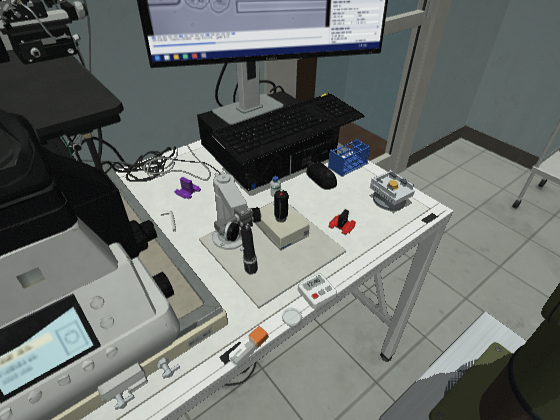

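```bash
sed -i 's/^def cam(n)/import functools\n@functools.lru_cache\ndef cam(n)/' h.py
cat > go.py <<'E'
# usage: go.py x y z yawdeg(of tool y) -> shift/turn shares
import sys; from h import *
x,y,z,w=map(float,sys.argv[1:5]); s=sense(); T=q2R(s["tcp_rot"]); M=T.as_matrix()
yw=np.radians(w); Y=np.array([np.cos(yw),np.sin(yw),0]); Z=np.array([0,0,-1.]); X=np.cross(Y,Z)
G=R.from_matrix(np.c_[X,Y,Z]); 
print("shift",np.round(M.T@(np.array([x,y,z])-s["tcp_pos"])/.8,4),"turn",np.round((T.inv()*G).as_rotvec()/np.pi,4),"pos",np.round(s["tcp_pos"],4),"F",np.round(s["ft_force"],1),"op",round(s["opening"],3),"t",round(s["clock"],2))
E
python3 go.py .4988 -.1108 .2 16.5
```

```text
shift [-0.6382 -0.7568  0.0391] turn [-0.      0.      0.3266] pos [0.1587 0.6045 0.2312] F [0.2 0.7 0.4] op 1.001 t 0.4
```

The side view shows the hand microscope at (235,215), the red keeper at (342,223) and the isolator at (391,190). I'll carry the tool over high up.

Request:
{"fn": "jog_arm", "kwargs": {"rows": [[[-0.638,-0.757,-0.07],[0,0,0.327],0],[[-0.638,-0.757,-0.07],[0,0,0.327],0],[[-0.638,-0.757,-0.07],[0,0,0.327],0],[[-0.638,-0.757,-0.07],[0,0,0.327],0],[[-0.638,-0.757,-0.07],[0,0,0.327],0],[[-0.638,-0.757,-0.07],[0,0,0.327],0],[[-0.638,-0.757,-0.07],[0,0,0.327],0],[[-0.638,-0.757,-0.07],[0,0,0.327],0],[[-0.638,-0.757,-0.07],[0,0,0.327],0],[[-0.638,-0.757,-0.07],[0,0,0.327],0],[[-0.638,-0.757,-0.07],[0,0,0.327],0],[[-0.638,-0.757,-0.07],[0,0,0.327],0]]}}

```text
clock: 1.6
tcp_pos: [0.4163, 0.0622, 0.2741]
tcp_rot: [0.0, 0.599, 0.801, 0.001]
ft_force: [1.2, 1.0, 0.6]
opening: 1.001
grip_force: 0.0
```

```bash
python3 go.py .4988 -.1108 .08 16.5
```

```text
shift [-0.2366  0.0374  0.2426] turn [ 0.0004 -0.0001 -0.0003] pos [0.4163 0.0622 0.2741] F [1.2 1.  0.6] op 1.001 t 1.6
```

Request:
{"fn": "jog_arm", "kwargs": {"rows": [[[-0.236,0.037,0.06],[0,0,0],0],[[-0.236,0.037,0.06],[0,0,0],0],[[-0.236,0.037,0.06],[0,0,0],0],[[-0.236,0.037,0.06],[0,0,0],0],[[-0.236,0.037,0.242],[0,0,0],0],[[-0.236,0.037,0.242],[0,0,0],0],[[-0.236,0.037,0.242],[0,0,0],0],[[-0.236,0.037,0.242],[0,0,0],0],[[-0.236,0.037,0.242],[0,0,0],0]]}}

```text
clock: 2.5
tcp_pos: [0.4973, -0.1088, 0.0803]
tcp_rot: [-0.001, 0.599, 0.801, -0.0]
ft_force: [1.3, -0.4, 0.4]
opening: 1.002
grip_force: 0.0
```

```bash
python3 go.py .4988 -.1108 .01 16.5
```

```text
shift [-0.003   0.0012  0.0878] turn [-0.0003 -0.0002 -0.0004] pos [ 0.4973 -0.1088  0.0803] F [ 1.3 -0.4  0.4] op 1.002 t 2.5
```

Request:
{"fn": "jog_arm", "kwargs": {"rows": [[[-0.003,0.001,0.05],[0,0,0],0],[[-0.003,0.001,0.0878],[0,0,0],0],[[-0.003,0.001,0.0878],[0,0,0],0],[[-0.003,0.001,0.0878],[0,0,0],0],[[-0.003,0.001,0.0878],[0,0,0],0.5],[[-0.003,0.001,0.0878],[0,0,0],1],[[-0.003,0.001,0.0878],[0,0,0],1],[[-0.003,0.001,0.0878],[0,0,0],1],[[-0.003,0.001,0.0878],[0,0,0],1],[[-0.003,0.001,0.0878],[0,0,0],1],[[-0.003,0.001,0.0878],[0,0,0],1],[[-0.003,0.001,0.0878],[0,0,0],1]]}}

```text
clock: 3.7
tcp_pos: [0.4989, -0.1108, 0.0101]
tcp_rot: [0.0, 0.599, 0.801, 0.0]
ft_force: [-0.7, 0.2, 5.0]
opening: 0.131
grip_force: 59.5
```

```bash
python3 go.py .4988 -.1108 .15 16.5
```

```text
shift [ 1.000e-04 -1.000e-04 -1.748e-01] turn [ 0.0001  0.     -0.0004] pos [ 0.4989 -0.1108  0.0101] F [-0.7  0.2  5. ] op 0.131 t 3.7
```

Request:
{"fn": "jog_arm", "kwargs": {"rows": [[[0,0,-0.05],[0,0,0],1],[[0,0,-0.1],[0,0,0],1],[[0,0,-0.175],[0,0,0],1],[[0,0,-0.175],[0,0,0],1],[[0,0,-0.175],[0,0,0],1]]}}

```text
clock: 4.2
tcp_pos: [0.4998, -0.111, 0.1512]
tcp_rot: [0.002, 0.599, 0.801, 0.001]
ft_force: [-0.2, -0.1, -2.3]
opening: 0.128
grip_force: 58.8
```

```bash
python3 go.py .4798 -.2771 .10 -3
```

```text
shift [-0.1919 -0.0829  0.064 ] turn [0.0011 0.0003 0.1079] pos [ 0.4998 -0.111   0.1512] F [-0.2 -0.1 -2.3] op 0.128 t 4.2
```

Request:
{"fn": "jog_arm", "kwargs": {"rows": [[[-0.192,-0.083,0],[0,0,0.108],1],[[-0.192,-0.083,0],[0,0,0.108],1],[[-0.192,-0.083,0],[0,0,0.108],1],[[-0.192,-0.083,0],[0,0,0.108],1],[[-0.192,-0.083,0.064],[0,0,0.108],1],[[-0.192,-0.083,0.064],[0,0,0.108],1],[[-0.192,-0.083,0.064],[0,0,0.108],1],[[-0.192,-0.083,0.064],[0,0,0.108],1],[[-0.192,-0.083,0.064],[0,0,0.108],1]]}}

```text
clock: 5.1
tcp_pos: [0.4797, -0.2769, 0.1001]
tcp_rot: [0.001, 0.725, 0.689, 0.001]
ft_force: [-0.3, -0.5, -0.8]
opening: 0.128
grip_force: 58.7
```

```bash
python3 go.py .4798 -.2771 .08 -3; python3 - <<'E'
from h import *
o=[]
for n,c in (("side",(365,135,425,215)),("top",(360,230,420,290))):
    im=snapshot(n); cv2.imwrite(f"pics/{n}1.png",im); o.append(cv2.resize(im[c[1]:c[3],c[0]:c[2]],(390,520 if n=="side" else 390),interpolation=cv2.INTER_CUBIC))
o[1]=cv2.copyMakeBorder(o[1],0,130,0,0,cv2.BORDER_CONSTANT)
cv2.imwrite("pics/a1.png",np.hstack(o))
E
```

```text
shift [-0.0002  0.0001  0.0251] turn [0.0009 0.0003 0.0002] pos [ 0.4797 -0.2769  0.1001] F [-0.3 -0.5 -0.8] op 0.128 t 5.1
```

View pics/a1.png

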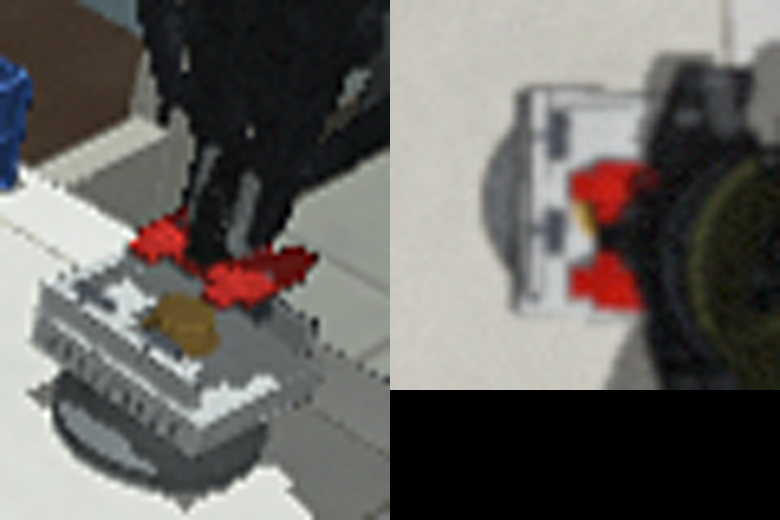

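```bash
cat > kf.py <<'E'
from h import *
import sys
def kfit(tag,z,rois,x0):
    mm=1e-3
    for n in ("top","side"):
        q=rois[n]; I=cv2.imread(f"pics/{n}{tag}.png")[q[1]:q[3],q[0]:q[2]].astype(float)
        red=np.clip(I[...,2]-I[...,:2].mean(2),0,110); bad=cv2.dilate(((I.max(2)<65)&(red<25)).astype(np.uint8),np.ones((3,3)))>0
        yl=(I[...,1]-I[...,0]>30); bad|=yl
        def cost(p):
            pl=[place(np.array(r)*mm,*p) for r in (rect(-28,28,-17,17,z+5),rect(-24,-12,-26.5,26.5,z+5),rect(12,24,-26.5,26.5,z+5))]
            return -ncc(cv2.GaussianBlur(fill(pl,q,n),(0,0),.6)[~bad],red[~bad])
        r=minimize(cost,x0,method="Nelder-Mead",options=dict(initial_simplex=np.array(x0)+np.array([[0,0,0],[.005,0,0],[0,.005,0],[0,0,.05]])))
        print(n,np.round(r.x[:2]*1000,1),np.degrees(r.x[2]).round(1),round(-r.fun,3))
E
python3 - <<'E'
from kf import *
kfit("1",90,{"top":(380,248,404,284),"side":(380,160,418,188)},[.4797,-.2769,np.radians(-3)])
E
```

```text
top [ 479.7 -277.5] -2.3 0.984
side [ 478.7 -273. ] -3.1 0.954
```

Request:
{"fn": "jog_arm", "kwargs": {"rows": [[[0,-0.0003,0.02],[0,0,0],1],[[0,-0.0003,0.027],[0,0,0],1],[[0,-0.0003,0.03],[0,0,0],1],[[0,-0.0003,0.033],[0,0,0],1],[[0,-0.0003,0.035],[0,0,0],1],[[0,-0.0003,0.035],[0,0,0],1],[[0,-0.0003,0.035],[0,0,0],1]]}}

```text
clock: 5.9
tcp_pos: [0.4784, -0.277, 0.0708]
tcp_rot: [0.0, 0.725, 0.688, 0.0]
ft_force: [0.0, 0.6, -1.8]
opening: 0.127
grip_force: 58.8
```

```bash
python3 go.py .4798 -.2771 .07 -3
```

```text
shift [0.     0.0017 0.0009] turn [ 0.0001  0.     -0.0001] pos [ 0.4784 -0.277   0.0708] F [ 0.   0.6 -1.8] op 0.127 t 5.9
```

Request:
{"fn": "jog_arm", "kwargs": {"rows": [[[0,0.001,0.001],[0,0,0],1],[[0,0.001,0.002],[0,0,0],1],[[0,0.001,0.002],[0,0,0],1]]}}

```text
clock: 6.2
tcp_pos: [0.4794, -0.2771, 0.0692]
tcp_rot: [0.0, 0.725, 0.688, 0.0]
ft_force: [-0.4, 0.0, 1.7]
opening: 0.124
grip_force: 59.4
```

Request:
{"fn": "jog_arm", "kwargs": {"rows": [[[0,0,0.001],[0,0,0],1],[[0,0,0.002],[0,0,0],1],[[0,0,0.002],[0,0,0],1]]}}

```text
clock: 6.5
tcp_pos: [0.4794, -0.2771, 0.0675]
tcp_rot: [0.0, 0.725, 0.688, 0.0]
ft_force: [-0.3, -0.4, 3.2]
opening: 0.131
grip_force: 59.6
```

Request:
{"fn": "jog_arm", "kwargs": {"rows": [[[0,0,0.0015],[0,0,0],1],[[0,0,0.003],[0,0,0],1],[[0,0,0.004],[0,0,0],1],[[0,0,0.004],[0,0,0],1]]}}

```text
clock: 6.9
tcp_pos: [0.4794, -0.2771, 0.0642]
tcp_rot: [0.0, 0.725, 0.688, 0.0]
ft_force: [-0.0, 1.4, 5.7]
opening: 0.129
grip_force: 59.9
```

Request:
{"fn": "jog_arm", "kwargs": {"rows": [[[0,0,0.001],[0,0,0],1],[[0,0,0.0025],[0,0,0],1],[[0,0,0.004],[0,0,0],1],[[0,0,0.004],[0,0,0],1]]}}

```text
clock: 7.3
tcp_pos: [0.4794, -0.2771, 0.0612]
tcp_rot: [0.0, 0.725, 0.688, 0.0]
ft_force: [-0.5, 0.8, 7.5]
opening: 0.131
grip_force: 60.2
```

Request:
{"fn": "jog_arm", "kwargs": {"rows": [[[0,0,0.001],[0,0,0],1],[[0,0,0.002],[0,0,0],1],[[0,0,0.003],[0,0,0],1],[[0,0,0.003],[0,0,0],1]]}}

```text
clock: 7.7
tcp_pos: [0.4794, -0.2771, 0.0589]
tcp_rot: [0.0, 0.725, 0.688, 0.0]
ft_force: [-0.8, 1.5, 9.1]
opening: 0.132
grip_force: 60.4
```

Request:
{"fn": "jog_arm", "kwargs": {"rows": [[[0,0,0.0005],[0,0,0],1],[[0,0,0.001],[0,0,0],1],[[0,0,0.001],[0,0,0],1]]}}

```text
clock: 8.0
tcp_pos: [0.4794, -0.2771, 0.0582]
tcp_rot: [0.0, 0.725, 0.688, 0.0]
ft_force: [-0.5, 1.3, 9.8]
opening: 0.127
grip_force: 60.4
```

Request:
{"fn": "jog_arm", "kwargs": {"rows": [[[0,0,0.0005],[0,0,0],1],[[0,0,0.001],[0,0,0],1],[[0,0,0.001],[0,0,0],1]]}}

```text
clock: 8.3
tcp_pos: [0.4794, -0.2771, 0.0575]
tcp_rot: [0.0, 0.725, 0.688, 0.0]
ft_force: [-0.5, 1.9, 9.7]
opening: 0.128
grip_force: 60.5
```

Request:
{"fn": "jog_arm", "kwargs": {"rows": [[[0,0,0.0005],[0,0,0],1],[[0,0,0.001],[0,0,0],1],[[0,0,0.001],[0,0,0],1]]}}

```text
clock: 8.6
tcp_pos: [0.4794, -0.2771, 0.0571]
tcp_rot: [0.0, 0.725, 0.688, 0.0]
ft_force: [-1.4, 2.1, 13.6]
opening: 0.133
grip_force: 61.1
```

Request:
{"fn": "jog_arm", "kwargs": {"rows": [[[0,0,-0.0005],[0,0,0],1],[[0,0.002,-0.0005],[0,0,0],1],[[0,0.004,-0.0005],[0,0,0],1],[[0,0.006,-0.0005],[0,0,0],1],[[0,0.0075,-0.0005],[0,0,0],1],[[0,0.0075,-0.0005],[0,0,0],1]]}}

```text
clock: 9.2
tcp_pos: [0.4834, -0.2777, 0.0571]
tcp_rot: [-0.001, 0.726, 0.688, -0.001]
ft_force: [-5.2, 1.2, 12.6]
opening: 0.129
grip_force: 60.9
```

Request:
{"fn": "jog_arm", "kwargs": {"rows": [[[0,0.001,0],[0,0,0],1],[[0,0.0025,0],[0,0,0],1],[[0,0.0025,0],[0,0,0],1],[[0,0.0025,0],[0,0,0],1]]}}

```text
clock: 9.6
tcp_pos: [0.4853, -0.2779, 0.0572]
tcp_rot: [-0.001, 0.726, 0.688, -0.001]
ft_force: [-4.0, -0.2, 12.3]
opening: 0.129
grip_force: 60.9
```

Request:
{"fn": "jog_arm", "kwargs": {"rows": [[[0,0.002,0],[0,0,0],1],[[0,0.004,0],[0,0,0],1],[[0,0.006,0],[0,0,0],1],[[0,0.008,0],[0,0,0],1],[[0,0.01,0],[0,0,0],1],[[0,0.01,0],[0,0,0],1],[[0,0.01,0],[0,0,0],1]]}}

```text
clock: 10.3
tcp_pos: [0.4934, -0.2785, 0.0572]
tcp_rot: [-0.001, 0.726, 0.688, -0.001]
ft_force: [-2.8, -0.6, 11.8]
opening: 0.129
grip_force: 60.8
```

Request:
{"fn": "jog_arm", "kwargs": {"rows": [[[0,0.002,0],[0,0,0],1],[[0,0.004,0],[0,0,0],1],[[0,0.005,0],[0,0,0],1],[[0,0.006,0],[0,0,0],1],[[0,0.006,0],[0,0,0],1]]}}

```text
clock: 10.8
tcp_pos: [0.4979, -0.2787, 0.0572]
tcp_rot: [-0.001, 0.726, 0.688, -0.001]
ft_force: [-5.5, -1.0, 12.4]
opening: 0.124
grip_force: 60.9
```

Request:
{"fn": "jog_arm", "kwargs": {"rows": [[[0,0.001,0],[0,0,0],1],[[0,0.0015,0],[0,0,0],1],[[0,0.0015,0],[0,0,0],1]]}}

```text
clock: 11.1
tcp_pos: [0.499, -0.2788, 0.0572]
tcp_rot: [-0.001, 0.726, 0.688, -0.001]
ft_force: [-4.7, 1.5, 13.0]
opening: 0.131
grip_force: 61.0
```

Request:
{"fn": "jog_arm", "kwargs": {"rows": [[[0,0.001,0],[0,0,0],1],[[0,0.001,0],[0,0,0],1],[[0,0.001,0],[0,0,0],1]]}}

```text
clock: 11.4
tcp_pos: [0.4996, -0.2789, 0.0572]
tcp_rot: [-0.001, 0.726, 0.688, -0.001]
ft_force: [-4.8, 0.2, 12.5]
opening: 0.127
grip_force: 61.0
```

Request:
{"fn": "jog_arm", "kwargs": {"rows": [[[0,0.001,0],[0,0,0],1],[[0,0.001,0],[0,0,0],1],[[0,0.001,0],[0,0,0],1]]}}

```text
clock: 11.7
tcp_pos: [0.4996, -0.2788, 0.0572]
tcp_rot: [-0.002, 0.726, 0.688, -0.002]
ft_force: [-5.3, 1.0, 14.6]
opening: 0.128
grip_force: 61.3
```

Request:
{"fn": "jog_arm", "kwargs": {"rows": [[[0,-0.001,-0.001],[0,0,0],1],[[0,-0.001,-0.002],[0,0,0],1],[[0,-0.001,-0.003],[0,0,0],1],[[0,-0.001,-0.004],[0,0,0],1],[[0,-0.001,-0.005],[0,0,0],1],[[0,-0.001,-0.005],[0,0,0],1]]}}

```text
clock: 12.3
tcp_pos: [0.4996, -0.2788, 0.0607]
tcp_rot: [-0.001, 0.726, 0.688, -0.001]
ft_force: [-3.3, -0.1, 8.7]
opening: 0.13
grip_force: 60.2
```

Request:
{"fn": "jog_arm", "kwargs": {"rows": [[[0,0,-0.0005],[0,0,0],1],[[0,0,-0.0007],[0,0,0],1],[[0,0,-0.0007],[0,0,0],1]]}}

```text
clock: 12.6
tcp_pos: [0.4996, -0.2788, 0.061]
tcp_rot: [-0.001, 0.726, 0.688, -0.001]
ft_force: [-3.8, -1.2, 6.9]
opening: 0.13
grip_force: 60.0
```

Request:
{"fn": "jog_arm", "kwargs": {"rows": [[[0,0,-0.0007],[0,0,0],0.85],[[0,0,-0.0007],[0,0,0],0.8],[[0,0,-0.0007],[0,0,0],0.7],[[0,0,-0.0007],[0,0,0],0.65],[[0,0,-0.0007],[0,0,0],0.65],[[0,0,-0.0007],[0,0,0],0.65]]}}

```text
clock: 13.2
tcp_pos: [0.5021, -0.2781, 0.0616]
tcp_rot: [0.0, 0.725, 0.688, 0.0]
ft_force: [0.7, -0.8, -0.2]
opening: 0.353
grip_force: 0.0
```

Request:
{"fn": "jog_arm", "kwargs": {"rows": [[[0,0,-0.02],[0,0,0],0.65],[[0,0,-0.05],[0,0,0],0.65],[[0,0,-0.1],[0,0,0],0.65],[[0,0,-0.16],[0,0,0],0.65],[[0.2,-0.05,-0.2],[0,0,0],0.65],[[0.2,-0.05,-0.2],[0,0,0],0.65],[[0.2,-0.05,-0.2],[0,0,0],0.65],[[0.2,-0.05,-0.2],[0,0,0],0.65],[[0.2,-0.05,-0.2],[0,0,0],0.65]]}}

```text
clock: 14.1
tcp_pos: [0.4702, -0.1125, 0.2223]
tcp_rot: [-0.001, 0.723, 0.691, 0.001]
ft_force: [0.6, -0.1, 0.5]
opening: 0.348
grip_force: 0.0
```

```bash
python3 - <<'E'
from h import *
o=[]
for n,c in (("side",(365,165,425,215)),("top",(365,235,425,285))):
    im=snapshot(n); cv2.imwrite(f"pics/{n}2.png",im); o.append(cv2.resize(im[c[1]:c[3],c[0]:c[2]],(390,325),interpolation=cv2.INTER_CUBIC))
cv2.imwrite("pics/a2.png",np.hstack(o))
from kf import kfit
kfit("2",51,{"top":(380,246,408,276),"side":(376,172,410,200)},[.4996,-.2788,np.radians(-3)])
E
```

```text
top [ 498.9 -277.7] -2.6 0.945
side [ 498.4 -278.2] -4.7 0.98
```

View pics/a2.png

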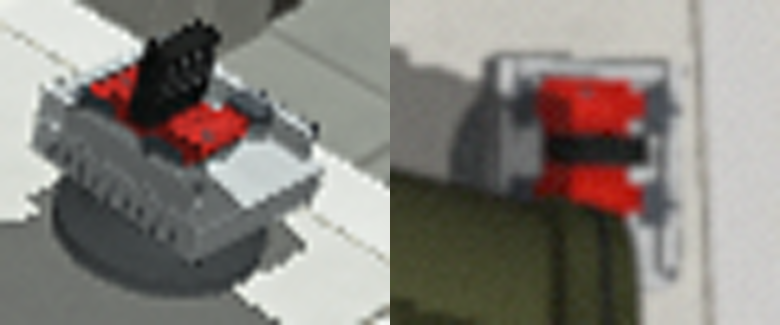

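The picture shows the plate level under the hooks, against the end wall, with the rib at about (597,148) in the top crop. The gripper is clear. The fitted position is x ≈ +9 mm and y ≈ 0 in the isolator frame, so I'm handing in.

```bash
python3 -c "
from workcell import *
print(sign_off())"
```

```text
the job is handed in; nothing more can be done
None
```

I locked the isolator and handed the job in: the keeper plate is under the hooks at the end wall, released, with the plunger trapped beneath it. The judged result was not returned. The last camera fit put the plate about 9 mm towards the wall and under 1 mm sideways, and wrist force readings while pressing and sliding stayed under about 16 N.

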